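# Slide the flat grater out of its box and lay it across the bowl

## Robot

A 6-joint arm with a two-finger parallel gripper is mounted at the origin on a cart in front of the work surface, level with it; the furniture and walls round the work are solid. World frame = base frame: x ahead of the robot, y to its left, z up, the work surface at z = 0. Lengths are in m, angles in rad, forces in N, time in s.
With the tool pointing down it reaches from about 0.325 to 0.875 m from the base axis. Payload 4.4 kg.
Tool frame: the origin (TCP) lies between the finger pads; the fingertips stand 8 mm ahead of it and the grasp point (between the pads) lies 11 mm behind it; z points along the fingers, y is the line along which they close (so a half turn about z gives the same grasp; the last joint's range is limited). The gripper opens to 85 mm and grips with 20 to 120 N. Pads are 22 mm wide; open, the fingers measure 114 mm over their backs; the gripper's body (76 mm by 85 mm) begins 54 mm behind the grasp point. The pads swing forward as they close: fully open they stand 13 mm farther back than shut.
Start: joints at [1.111, 0.207, 1.542, -0, 1.393, -0.15], TCP at [0.175, 0.548, 0.239] pointing down, gripper open.
Joint ranges: [-2.73, 2.73], [-0.86, 2.22], [0.23, 2.46], [-1.11, 4.25], [0.08, 2.63], [-2.82, 2.82]. Speed limits (rad/s): [2.79, 2.79, 3.14, 3.14, 3.14, 3.14].

## Interface

Orientations are given as a unit quaternion [x, y, z, w].
In Python, from rig import * gives the robot as it stands.
- The arm moves only by the tool carry_out, never from a script. Its argument "motion" is a list of rows, each a list of 3 entries, a list of its own where there are three numbers: the shift along the tool's x, y, z in m, then the turn about the tool's z in rad, then the closure, from -1 (fully open) to 1 (shut), so that 0 is half open. A call has 1 to 5 rows; each row is the pose to reach, as a shift and turn from the pose commanded when the call began, along the tool's axes at that moment; what a row does not reach only later rows make up. A row lasts 1/8 s, in which the tool goes at most 62.5 mm and 10.7 degrees, less where a joint would pass 70% of its speed; a pose out of reach is approached as far as the arm can. A call with a gripper value outside its range is refused whole. The fingers move at their own pace and stop on an object; "newtons" is the grip in N (left out, the last holds). Time passes only in rows, so rows that repeat a pose let the fingers close. It gives the time, the measured TCP pose, the force, the opening and the grip force at its end, in the units of the state.
- get_state(): the state, without advancing time (a new reading comes with each control period).
- capture(name): name is "side" or "top"; returns a dict with "color" (384x512x3 uint8, blue, green, red), "K" (3x3 intrinsics, pixels), "world_from_camera" (4x4, takes a point from camera to world coordinates). Camera axes: x right, y down, z forward; pixel columns grow to the right and rows downward; lengths in m; the calibration is good to about 2 mm. A picture is of the moment at which its call begins. There is no depth.
- close_job(): hands the job in; it is judged then, once.
The state is a dict: "clock": time; "joints": joint angles; "qd": joint speeds; "effort": joint torques, N m; "eef_pos": TCP position; "ee_rot": TCP orientation; "ft_force": force on the tool from outside, world axes, zero at the start; "moment": the same for the moment, N m; "gripper_width": finger opening in m; "grasp_force": force on a finger pad.
Only numpy, scipy, OpenCV 4.12 (cv2) and the standard library are available. Lean on these libraries where they do the work, as an engineer would, in place of code of your own. Each camera call takes 0.05 s, during which the arm holds its last target. There are 200 camera calls.

## Task

Get the flat grater ready over the blue bowl: press only lightly on the grater, slide it out along its box until its end sticks out past the open end of the box, take that free end by its two sides, lift the grater off and lay it gently and level across the rim of the bowl, centred, with both ends reaching past the rim. Leave the bowl where it stands and do not disturb the lemon or the lime.

Things in the scene. Friction and masses are not known exactly. Their poses are not given: they have to be found in the camera images.
- grater_box: Pale wooden grater box fixed to the worktop, 214 mm long (its x), 96 mm wide (y). Origin at the centre of its underside, z up. Its top is a shallow channel along x: floor 48 mm up, a rail along either side with its top 55 mm up, rails 69 mm apart. At +x a 10 mm stop, also 55 mm high, closes the channel (darker drawer front and a steel knob, 14 mm proud, on that end); the -x end is open.
- open_end (a point): Middle of the upper edge of the box's open end, at the level of the channel floor, 48 mm above the worktop and 107 mm from the box's origin. Axes as the box's: -x points out of the open end, where the box drops straight to the worktop.
- grater_center (a point): Centre (half-way up) of the loose flat grater in the channel: dark frame, steel field (teeth only for looks, top flat), slab 190 x 65 x 4 mm (x along the box), 80 to 140 g. Top 3 mm below the rails, about 2 mm play to each, its end 3 to 12 mm inside the open end. Friction on the floor about 0.3; fingertips pressing with 4 to 10 N drag it; over 25 N on the box is too much.
- bowl: Loose round blue ceramic bowl, 120 mm across the rim, 50 mm high, upright on the worktop. Origin at the centre of its underside, z up. The grater laid across the rim lies with its centre 52 mm above the worktop. The bowl bears at most 15 N from the grater. A brown carton, about 0.3 m high and filled, stands on the worktop at y above 0.58 m, x 0.4 to 0.7 m: keep the arm clear of it.
- lemon_center (a point): Centre of a yellow lemon, 75 x 51 x 52 mm, on the worktop, a bystander.
- lime_center (a point): Centre of a green lime, 53 x 46 x 48 mm, on the worktop, a bystander.

How it is judged:
By the outcome, as a careful person would: the job done as asked, in the order asked, and still so for the second after the job is handed in, with the robot touching nothing.
It also fails if it takes over 64 s, if anything falls off the work surface, if the arm or the gripper's body presses on something with over 40 N, if the wrist force passes 120 N, or if a joint passes its speed limit or range.

## Working session

There is one attempt and no reset: what is moved stays moved. The work goes in short steps, Python scripts to look and compute and a tool call to move; the robot and the scene stay as the last step left them, time stands still between calls to the robot, and variables do not carry over. Pictures are saved under pics/ and viewed, at most 10 in all, crops included, and the job is handed in when it is done.

Besides the shell and the picture viewer there is one more tool, called after "Request:" by a JSON object that holds its "name" and its "arguments", one argument or row to a line. carry_out: Moves the arm, as the interface text tells. Its arguments: {"type":"object","properties":{"motion":{"type":"array","items":{"type":"array"}},"newtons":{"type":"number"}},"required":["motion"]}

```bash
mkdir -p pics; python3 - <<'E'
from rig import *
import cv2,numpy as np
s=get_state();print(s)
for n in("top","side"):
    c=capture(n);cv2.imwrite(f"pics/{n}0.png",c["color"]);np.savez(f"{n}0.npz",**c);print(n,c["K"].round(1).tolist(),c["world_from_camera"].round(3).tolist())
a=cv2.imread("pics/top0.png");b=cv2.imread("pics/side0.png")
E
```

```text
{'clock': 0.0, 'joints': array([ 1.11153043e+00,  2.07417258e-01,  1.54303914e+00, -3.35990772e-05,
        1.39347348e+00, -1.50506287e-01]), 'qd': array([ 0.00120802, -0.00063332, -0.0006235 , -0.00052724,  0.00096129,
        0.00060792]), 'effort': array([-7.44710760e-04, -3.83034575e+01, -2.91597176e+01, -2.91919096e-04,
        1.05368556e-02, -3.93347733e-06]), 'eef_pos': array([0.17440747, 0.54710179, 0.2380869 ]), 'ee_rot': array([ 1.53764259e-01,  9.88106870e-01, -1.11968062e-03, -3.35029323e-04]), 'ft_force': array([0.54750449, 0.20716486, 0.02574405]), 'moment': array([-0.02922079,  0.01858605, -0.01415279]), 'grasp_force': 0.0, 'gripper_width': 0.08565795707195713}
top [[348.8, 0.0, 261.5], [0.0, 348.8, 190.5], [0.0, 0.0, 1.0]] [[-0.012, -0.998, 0.064, 0.491], [-1.0, 0.011, -0.01, 0.158], [0.01, -0.064, -0.998, 0.989], [0.0, 0.0, 0.0, 1.0]]
side [[438.5, 0.0, 250.2], [0.0, 438.5, 181.0], [0.0, 0.0, 1.0]] [[0.992, -0.097, 0.086, 0.446], [-0.128, -0.653, 0.746, -0.686], [-0.016, -0.751, -0.66, 0.777], [0.0, 0.0, 0.0, 1.0]]
```

View pics/top0.png

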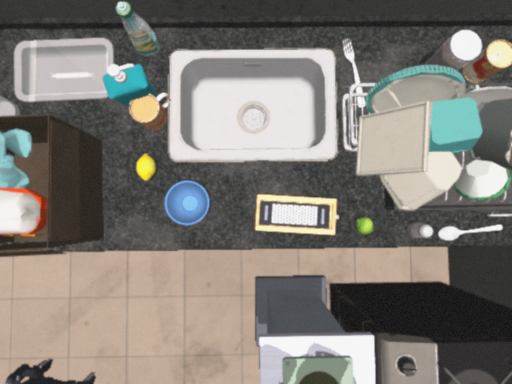

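View pics/side0.png

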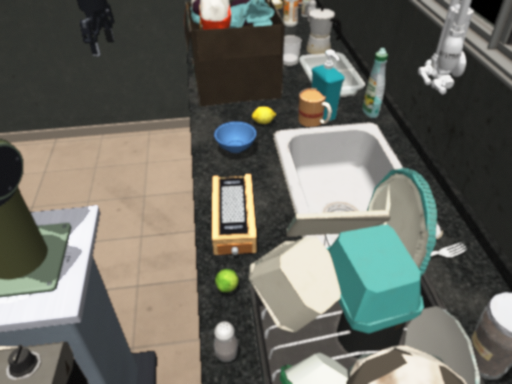

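```bash
cat > h.py <<'E'
import cv2,numpy as np
def ray(c,uv,z):
    uv=np.atleast_2d(np.asarray(uv,float));M=c["world_from_camera"]
    d=np.c_[uv,np.ones(len(uv))]@np.linalg.inv(c["K"]).T@M[:3,:3].T;o=M[:3,3]
    return o+d*((z-o[2])/d[:,2])[:,None]
def proj(c,P):
    P=np.atleast_2d(np.asarray(P,float));M=np.linalg.inv(c["world_from_camera"])
    q=(P@M[:3,:3].T+M[:3,3])@c["K"].T;return q[:,:2]/q[:,2:]
E
python3 - <<'E'
from h import *
t=np.load("top0.npz");s=np.load("side0.npz")
for n,c,(u0,v0,u1,v1) in(("top",t,(246,185,346,245)),("side",s,(200,165,270,265))):
    cv2.imwrite(f"pics/{n}crop.png",cv2.resize(c["color"][v0:v1,u0:u1],None,fx=[7,6][n=="side"],fy=[7,6][n=="side"],interpolation=cv2.INTER_NEAREST))
R={"bowl":((95,120,60),(125,255,255)),"lemon":((22,120,80),(34,255,255)),"lime":((36,120,60),(60,255,255)),"wood":((10,50,120),(26,200,255))}
W={"top":{"bowl":(150,170,225,235),"lemon":(130,145,165,190),"lime":(350,210,380,245),"wood":(240,185,345,245)},
"side":{"bowl":(205,110,265,165),"lemon":(245,98,285,130),"lime":(205,260,245,300),"wood":(200,165,265,265)}}
Z={"bowl":.05,"lemon":.026,"lime":.024,"wood":.055}
for n,c in(("top",t),("side",s)):
    h=cv2.cvtColor(c["color"],cv2.COLOR_BGR2HSV)
    for k,(lo,hi) in R.items():
        u0,v0,u1,v1=W[n][k];m=np.zeros(h.shape[:2],np.uint8);m[v0:v1,u0:u1]=cv2.inRange(h,lo,hi)[v0:v1,u0:u1]
        cs=max(cv2.findContours(m,0,1)[0],key=cv2.contourArea)
        P=ray(c,cs[:,0],Z[k])[:,:2].astype(np.float32)
        if k=="bowl":print(n,k,cv2.minEnclosingCircle(P),cv2.boundingRect(cs))
        else:print(n,k,cv2.minAreaRect(P),cv2.minAreaRect(cs))
E
```

```text
top bowl ((0.5223244428634644, 0.3491564691066742), 0.05882161855697632) (165, 181, 44, 44)
top lemon ((0.6216059923171997, 0.4680706262588501), (0.061363670974969864, 0.060485392808914185), 45.32558059692383) ((145.50001525878906, 167.00001525878906), (21.92030906677246, 21.920310974121094), 45.0)
top lime ((0.4540562629699707, -0.13448232412338257), (0.04425252601504326, 0.04400558024644852), 89.27384948730469) ((364.0, 225.0), (16.0, 16.0), 90.0)
top wood ((0.4866616129875183, 0.057542555034160614), (0.21794143319129944, 0.10057531297206879), 85.90926361083984) ((295.6120910644531, 214.09483337402344), (81.56488800048828, 37.69953918457031), 3.3664605617523193)
side bowl ((0.5259948372840881, 0.3382895588874817), 0.07432620972394943) (214, 121, 42, 31)
side lemon ((0.6254514455795288, 0.4748780429363251), (0.0961189717054367, 0.07427694648504257), 53.69447326660156) ((263.0000305175781, 114.5000228881836), (19.091880798339844, 20.50609588623047), 45.0)
side lime ((0.4548620879650116, -0.13403017818927765), (0.055015116930007935, 0.04836350306868553), 81.9770736694336) ((226.5, 280.0), (22.0, 23.0), 90.0)
side wood ((0.48596853017807007, 0.03747236728668213), (0.258574903011322, 0.10155605524778366), 85.78299713134766) ((232.46961975097656, 213.4226531982422), (79.311279296875, 45.4633903503418), 86.98721313476562)
```

View pics/topcrop.png

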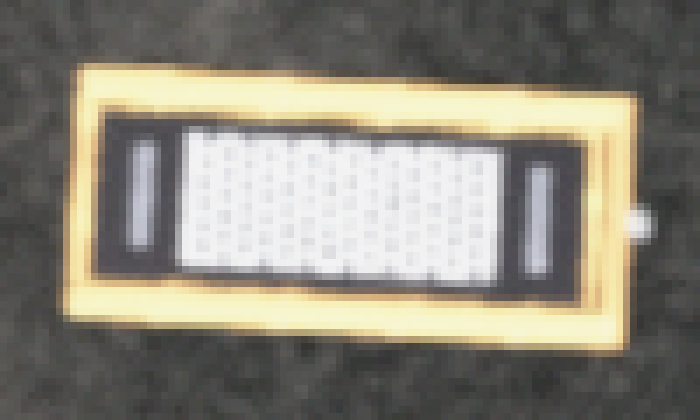

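View pics/sidecrop.png

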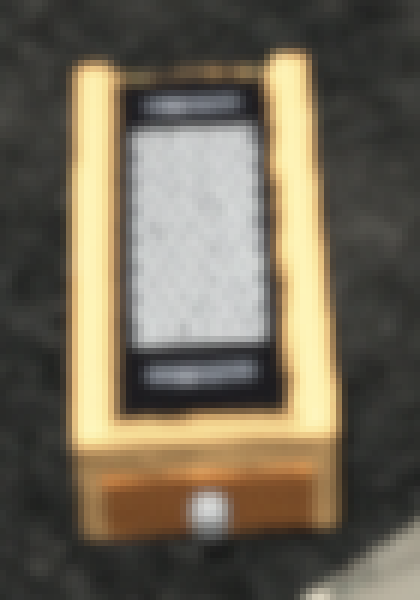

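```bash
python3 - <<'E'
from h import *
t=np.load("top0.npz");s=np.load("side0.npz")
f=lambda p,k,o:np.array(p)/k-.5+np.array(o)
np.set_printoptions(precision=4,suppress=True)
def rep(n,P):
    P=P[:,:2];l=(P[0]+P[3])/2;r=(P[1]+P[2])/2;d=l-r
    print(n,"ctr",P.mean(0),"len",np.hypot(*d),"wid",np.linalg.norm(P[0]-P[3]),np.linalg.norm(P[1]-P[2]),"ang of -x(out)",np.degrees(np.arctan2(d[1],d[0])),"outEnd",l,"inEnd",r)
rep("top box",ray(t,f([(79,66),(636,95),(624,352),(64,318)],7,(246,185)),.055))
rep("top grater",ray(t,f([(104,117),(583,147),(577,302),(91,272)],7,(246,185)),.052))
rep("side box",ray(s,f([(308,55),(338,437),(72,447),(72,65)],6,(200,165)),.055))
rep("side grater",ray(s,f([(262,86),(287,412),(120,412),(120,86)],6,(200,165)),.052))
# bowl rim in side: extreme cols
print(ray(s,[(213.5,131),(255.5,131)],.05))
E
```

```text
top box ctr [0.4865 0.0575] len 0.213784391424827 wid 0.09616567881533647 0.09813970494082765 ang of -x(out) 86.08640699665598 outEnd [0.4938 0.1641] inEnd [ 0.4792 -0.0491]
top grater ctr [0.4857 0.0618] len 0.1853178287774279 wid 0.05944289259281255 0.05933343030046638 ang of -x(out) 85.75532844806551 outEnd [0.4926 0.1542] inEnd [ 0.4789 -0.0306]
side box ctr [0.4874 0.0566] len 0.2140342915962834 wid 0.0999856435449545 0.09645087064709786 ang of -x(out) 85.94140869652229 outEnd [0.4949 0.1634] inEnd [ 0.4798 -0.0501]
side grater ctr [0.4873 0.0586] len 0.18340571022665894 wid 0.0597988259739352 0.06155771535874135 ang of -x(out) 85.91088768921225 outEnd [0.4939 0.15  ] inEnd [ 0.4808 -0.0329]
[[0.4632 0.3702 0.05  ]
 [0.5834 0.3517 0.05  ]]
```

```bash
cat >> h.py <<'E'
from scipy.spatial.transform import Rotation as Ro
B=np.array([.487,.057]);A=np.radians(86);E=np.array([np.cos(A),np.sin(A)])
def go(p,out=None,s=None):
    """shift in tool axes and tool-z turn to bring TCP to p with tool x along world angle out"""
    if s is None:
        from rig import get_state; s=get_state()
    R=Ro.from_quat(s["ee_rot"]).as_matrix();out=A if out is None else out
    x=R[:,0];turn=-(out-np.arctan2(x[1],x[0])+np.pi)%(2*np.pi)-np.pi if 0 else None
    d=out-np.arctan2(x[1],x[0]);d=(d+np.pi)%(2*np.pi)-np.pi
    print("shift",((np.array(p)-s["eef_pos"])@R).round(4),"turn",round(-d,4),"| t",round(s["clock"],2),"pos",s["eef_pos"].round(4),"tilt z",R[:,2].round(4),"F",s["ft_force"].round(2))
E
python3 -c "
from h import *
go([*(B-.025*E),.10])"
```

```text
shift [-0.4527 -0.396   0.1389] turn 1.3318 | t 0.1 pos [0.1745 0.5472 0.2382] tilt z [-9.0e-04 -1.9e-03 -1.0e+00] F [-0.02  0.09 -0.01]
```

Request:
{"name": "carry_out", "arguments": {
  "motion": [
    [[-0.045, -0.04, 0.01], 0.13, 1],
    [[-0.09, -0.08, 0.02], 0.27, 1],
    [[-0.135, -0.12, 0.03], 0.4, 1],
    [[-0.18, -0.16, 0.04], 0.53, 1],
    [[-0.225, -0.2, 0.05], 0.66, 1]
  ]
}}

```text
clock: 0.72
eef_pos: [0.3287, 0.2871, 0.1887]
ee_rot: [0.467, 0.884, -0.0, 0.0]
ft_force: [1.1, -0.0, -0.2]
gripper_width: 0.0002
grasp_force: 0.0
```

```bash
python3 -c "
from h import *
go([*(B-.025*E),.10])"
```

```text
shift [-0.2989 -0.0143  0.0887] turn 0.668 | t 0.72 pos [0.3287 0.2871 0.1887] tilt z [ 0.e+00 -1.e-04 -1.e+00] F [ 1.1  -0.01 -0.19]
```

Request:
{"name": "carry_out", "arguments": {
  "motion": [
    [[-0.06, -0.003, 0.02], 0.17, 1],
    [[-0.12, -0.006, 0.04], 0.34, 1],
    [[-0.18, -0.009, 0.06], 0.5, 1],
    [[-0.24, -0.012, 0.075], 0.668, 1],
    [[-0.299, -0.014, 0.089], 0.668, 1]
  ]
}}

```text
clock: 1.35
eef_pos: [0.4864, 0.0328, 0.0995]
ee_rot: [0.731, 0.683, -0.0, -0.0]
ft_force: [0.4, 1.3, 1.4]
gripper_width: 0.0002
grasp_force: 0.0
```

Request:
{"name": "carry_out", "arguments": {
  "motion": [
    [[0, 0, 0.0], 0, 1],
    [[0, 0, 0], 0, 1]
  ]
}}

```text
clock: 1.6
eef_pos: [0.4853, 0.0347, 0.0997]
ee_rot: [0.73, 0.683, -0.0, -0.001]
ft_force: [0.3, -1.1, -0.0]
gripper_width: 0.0001
grasp_force: 0.0
```

```bash
python3 -c "
from h import *
go([*(B-.025*E),.064])"
```

```text
shift [-0.0027  0.0002  0.0357] turn 0.003 | t 1.6 pos [0.4853 0.0347 0.0997] tilt z [-1.9e-03  7.0e-04 -1.0e+00] F [ 0.35 -1.1  -0.02]
```

Request:
{"name": "carry_out", "arguments": {
  "motion": [
    [[-0.001, 0, 0.015], 0.003, 1],
    [[-0.002, 0, 0.03], 0.003, 1],
    [[-0.003, 0, 0.036], 0.003, 1],
    [[-0.003, 0, 0.036], 0.003, 1]
  ]
}}

```text
clock: 2.1
eef_pos: [0.485, 0.032, 0.0634]
ee_rot: [0.731, 0.683, -0.001, -0.001]
ft_force: [-0.3, -0.3, 0.6]
gripper_width: -0.0
grasp_force: 0.0
```

Request:
{"name": "carry_out", "arguments": {
  "motion": [
    [[0, 0, 0.001], 0, 1],
    [[0, 0, 0.002], 0, 1],
    [[0, 0, 0.002], 0, 1]
  ]
}}

```text
clock: 2.48
eef_pos: [0.4861, 0.0315, 0.0625]
ee_rot: [0.731, 0.682, 0.0, 0.0]
ft_force: [0.6, -0.5, -0.7]
gripper_width: -0.0002
grasp_force: 0.0
```

Request:
{"name": "carry_out", "arguments": {
  "motion": [
    [[0, 0, 0.001], 0, 1],
    [[0, 0, 0.001], 0, 1]
  ]
}}

```text
clock: 2.72
eef_pos: [0.4859, 0.0315, 0.0613]
ee_rot: [0.731, 0.682, -0.0, -0.0]
ft_force: [0.6, 0.5, 0.1]
gripper_width: -0.0003
grasp_force: 0.0
```

Request:
{"name": "carry_out", "arguments": {
  "motion": [
    [[0, 0, 0.001], 0, 1],
    [[0, 0, 0.001], 0, 1]
  ]
}}

```text
clock: 2.98
eef_pos: [0.4858, 0.0315, 0.0602]
ee_rot: [0.731, 0.682, -0.0, -0.0]
ft_force: [-0.8, 0.3, 0.4]
gripper_width: 0.0004
grasp_force: 0.0
```

Request:
{"name": "carry_out", "arguments": {
  "motion": [
    [[0, 0, 0.0005], 0, 1],
    [[0, 0, 0.0005], 0, 1]
  ]
}}

```text
clock: 3.22
eef_pos: [0.486, 0.0315, 0.0601]
ee_rot: [0.731, 0.682, -0.0, 0.0]
ft_force: [-1.0, 0.4, 3.4]
gripper_width: -0.0
grasp_force: 1.7
```

Request:
{"name": "carry_out", "arguments": {
  "motion": [
    [[0, 0, 0.0003], 0, 1],
    [[0, 0, 0.0003], 0, 1],
    [[0, 0, 0.0003], 0, 1]
  ]
}}

```text
clock: 3.6
eef_pos: [0.4861, 0.0315, 0.0601]
ee_rot: [0.731, 0.682, 0.0, 0.0]
ft_force: [-1.9, 0.8, 5.5]
gripper_width: 0.0001
grasp_force: 2.8
```

Request:
{"name": "carry_out", "arguments": {
  "motion": [
    [[0.0, 0, 0.0002], 0, 1],
    [[0.003, 0, 0.0002], 0, 1],
    [[0.006, 0, 0.0002], 0, 1],
    [[0.01, 0, 0.0002], 0, 1],
    [[0.01, 0, 0.0002], 0, 1]
  ]
}}

```text
clock: 4.22
eef_pos: [0.4878, 0.0416, 0.0601]
ee_rot: [0.731, 0.682, 0.001, 0.001]
ft_force: [0.4, -0.3, 5.1]
gripper_width: -0.0002
grasp_force: 2.8
```

```bash
python3 -c "
from h import *
from rig import *
go([*(B+.03*E),.06])
c=capture('side');np.savez('s1.npz',**c)
cv2.imwrite('pics/s1.png',cv2.resize(c['color'][140:270,190:290],None,fx=4,fy=4,interpolation=0))"
```

```text
shift [ 0.0453 -0.0018  0.0001] turn 0.0011 | t 4.22 pos [0.4878 0.0416 0.0601] tilt z [ 2.5e-03 -2.0e-04 -1.0e+00] F [ 0.44 -0.27  5.15]
```

View pics/s1.png

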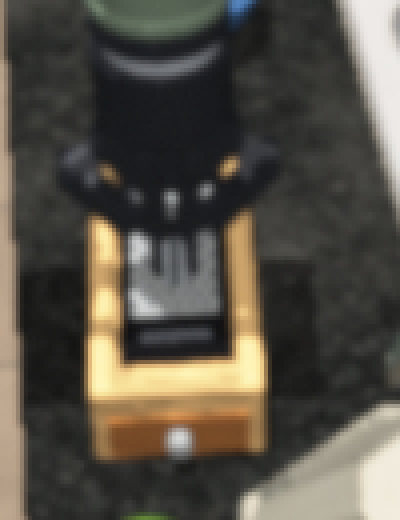

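Request:
{"name": "carry_out", "arguments": {
  "motion": [
    [[0.004, 0, 0.0002], 0, 1],
    [[0.008, 0, 0.0002], 0, 1],
    [[0.012, 0, 0.0002], 0, 1],
    [[0.016, -0.001, 0.0002], 0, 1],
    [[0.02, -0.001, 0.0002], 0, 1]
  ]
}}

```text
clock: 4.9
eef_pos: [0.4883, 0.0613, 0.0601]
ee_rot: [0.731, 0.682, 0.001, 0.001]
ft_force: [-0.2, -1.9, 5.4]
gripper_width: 0.0001
grasp_force: 3.1
```

Request:
{"name": "carry_out", "arguments": {
  "motion": [
    [[0.004, 0, 0.0], 0, 1],
    [[0.008, 0, 0.0], 0, 1],
    [[0.012, 0, 0.0], 0, 1],
    [[0.016, 0, 0.0], 0, 1]
  ]
}}

```text
clock: 5.4
eef_pos: [0.4894, 0.0773, 0.0601]
ee_rot: [0.731, 0.682, 0.001, 0.001]
ft_force: [-1.0, -2.2, 6.0]
gripper_width: 0.0001
grasp_force: 3.2
```

Request:
{"name": "carry_out", "arguments": {
  "motion": [
    [[0.004, 0, 0.0], 0, 1],
    [[0.008, 0, 0.0], 0, 1],
    [[0.012, 0, 0.0], 0, 1],
    [[0.012, 0, 0.0], 0, 1]
  ]
}}

```text
clock: 5.9
eef_pos: [0.4903, 0.0897, 0.0601]
ee_rot: [0.731, 0.682, 0.001, 0.001]
ft_force: [-0.4, 0.1, 5.5]
gripper_width: -0.0003
grasp_force: 3.1
```

Request:
{"name": "carry_out", "arguments": {
  "motion": [
    [[0.0, 0, -0.005], 0, 1],
    [[0, 0, -0.02], 0, 1],
    [[0.0, 0, -0.06], 0, 1],
    [[0.0, 0, -0.1], 0, 1],
    [[0, 0, -0.14], 0, -1]
  ]
}}

```text
clock: 6.52
eef_pos: [0.4886, 0.0896, 0.2009]
ee_rot: [0.731, 0.682, 0.0, 0.0]
ft_force: [0.3, 0.4, 0.2]
gripper_width: 0.017
grasp_force: 0.0
```

Request:
{"name": "carry_out", "arguments": {
  "motion": [
    [[-0.06, 0.0, 0], 0, -1],
    [[-0.12, 0, 0], 0, -1],
    [[-0.12, 0, 0], 0, -1]
  ]
}}

```text
clock: 6.9
eef_pos: [0.4805, -0.0336, 0.2]
ee_rot: [0.733, 0.68, 0.0, 0.001]
ft_force: [0.6, -0.6, -0.3]
gripper_width: 0.0723
grasp_force: 0.0
```

```bash
python3 -c "
from h import *
from rig import *
for n in('side','top'):
    c=capture(n);np.savez(n+'2.npz',**c)
t=np.load('top2.npz')['color'][170:250,220:350];s=np.load('side2.npz')['color'][140:270,190:290]
t=cv2.resize(t,None,fx=3.5,fy=3.5,interpolation=0);s=cv2.resize(s,None,fx=3.4,fy=3.4,interpolation=0)
o=np.zeros((max(len(t),len(s)),t.shape[1]+s.shape[1],3),np.uint8);o[:len(t),:t.shape[1]]=t;o[:len(s),t.shape[1]:]=s
print(t.shape);cv2.imwrite('pics/c2.png',o)
go([*(B+.12*E),.2])"
```

```text
(280, 455, 3)
shift [ 2.077e-01  2.000e-04 -4.000e-04] turn -0.0012 | t 7.0 pos [ 0.4805 -0.0305  0.1995] tilt z [ 3.e-04  7.e-04 -1.e+00] F [0.41 0.17 0.58]
```

View pics/c2.png

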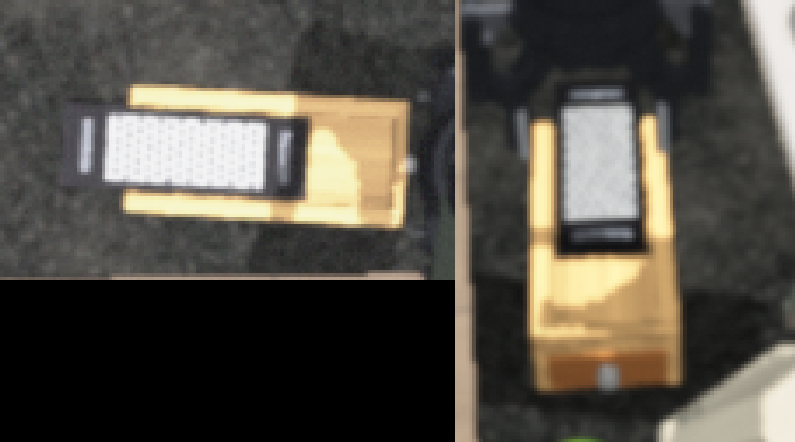

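```bash
python3 -c "
from h import *
t=np.load('top2.npz');s=np.load('side2.npz')
h=cv2.cvtColor(t['color'],cv2.COLOR_BGR2HSV);np.set_printoptions(precision=4,suppress=True)
q=lambda P:((P[:,:2]-B)@np.c_[E,[E[1],-E[0]]])   # s out, lateral toward +x
for n,p in(('field',[(104,111),(267,121),(264,191),(103,185)]),('grater',[(62,105),(306,118),(303,199),(62,187)]),('box rails L',[(128,85),(409,101),(405,228),(123,212)])):
    P=ray(t,np.array(p)/3.5-.5+np.array([220,170]),.052);print(n,q(P),q(P).mean(0),P.mean(0))
p=[(556,85),(632,83),(646,250),(556,252)]
P=ray(s,(np.array(p)-[455,0])/3.4-.5+np.array([190,140]),.052);print('side',q(P),q(P).mean(0))
"
```

```text
field [[ 0.1265  0.0268]
 [ 0.0011  0.0264]
 [ 0.0007 -0.0272]
 [ 0.1239 -0.0297]] [ 0.063  -0.0009] [0.4904 0.1199 0.052 ]
grater [[ 0.1589  0.0295]
 [-0.0287  0.0304]
 [-0.0295 -0.0316]
 [ 0.155  -0.033 ]] [ 0.0639 -0.0012] [0.4903 0.1209 0.052 ]
box rails L [[ 0.1093  0.0478]
 [-0.1073  0.0481]
 [-0.1085 -0.0492]
 [ 0.1074 -0.0493]] [ 0.0002 -0.0007] [0.4864 0.0573 0.052 ]
side [[ 0.1531 -0.0298]
 [ 0.1509  0.0288]
 [-0.03    0.0303]
 [-0.0273 -0.0309]] [ 0.0617 -0.0004]
```

Request:
{"name": "carry_out", "arguments": {
  "motion": [
    [[0.06, 0, 0], 0, -1],
    [[0.12, 0.0, 0.0], 0, -1],
    [[0.17, 0, 0], 0, -1],
    [[0.215, 0.0, 0.02], 0, -1],
    [[0.222, 0.0, 0.08], 0, -1]
  ]
}}

```text
clock: 7.62
eef_pos: [0.4992, 0.197, 0.1223]
ee_rot: [0.729, 0.685, 0.005, 0.002]
ft_force: [0.4, -0.5, -0.7]
gripper_width: 0.0855
grasp_force: 0.0
```

Request:
{"name": "carry_out", "arguments": {
  "motion": [
    [[0, 0, 0], 0, -1],
    [[0, 0, 0], 0, -1]
  ]
}}

```text
clock: 7.88
eef_pos: [0.4963, 0.1922, 0.1202]
ee_rot: [0.731, 0.683, 0.001, 0.0]
ft_force: [0.4, -0.1, 0.3]
gripper_width: 0.0852
grasp_force: 0.0
```

```bash
python3 -c "
from h import *
go([*(B+.134*E-.0008*np.array([E[1],-E[0]])),.034])"
```

```text
shift [-0.0015 -0.0007  0.0862] turn 0.0022 | t 7.88 pos [0.4963 0.1922 0.1202] tilt z [ 1.2e-03  3.0e-04 -1.0e+00] F [ 0.41 -0.14  0.28]
```

Request:
{"name": "carry_out", "arguments": {
  "motion": [
    [[-0.001, 0, 0.02], 0, -1],
    [[-0.001, 0, 0.04], 0, -1],
    [[-0.001, -0.0005, 0.06], 0, -1],
    [[-0.001, -0.0005, 0.08], 0, -1],
    [[-0.001, -0.0005, 0.086], 0, -1]
  ]
}}

```text
clock: 8.5
eef_pos: [0.4969, 0.1902, 0.0347]
ee_rot: [0.731, 0.682, 0.001, 0.001]
ft_force: [-0.6, -0.1, 0.5]
gripper_width: 0.0856
grasp_force: 0.0
```

Request:
{"name": "carry_out", "arguments": {
  "motion": [
    [[0, 0, 0], 0, -0.62],
    [[0, 0, 0], 0, -0.62],
    [[0, 0, 0], 0, -0.58],
    [[0, 0, 0], 0, -0.58]
  ],
  "newtons": 20
}}

```text
clock: 9.0
eef_pos: [0.4957, 0.1904, 0.0336]
ee_rot: [0.731, 0.682, 0.0, 0.0]
ft_force: [0.6, 0.5, 0.0]
gripper_width: 0.0672
grasp_force: 0.0
```

Request:
{"name": "carry_out", "arguments": {
  "motion": [
    [[0, 0, 0], 0, -0.52],
    [[0, 0, 0], 0, -0.5],
    [[0, 0, 0], 0, -0.5]
  ],
  "newtons": 20
}}

```text
clock: 9.38
eef_pos: [0.4956, 0.1904, 0.0334]
ee_rot: [0.731, 0.682, 0.0, 0.0]
ft_force: [-0.6, -0.8, 3.0]
gripper_width: 0.064
grasp_force: 21.0
```

Request:
{"name": "carry_out", "arguments": {
  "motion": [
    [[0, 0, 0], 0, 0],
    [[0, 0, 0], 0, 0],
    [[0, 0, 0], 0, 0]
  ],
  "newtons": 30
}}

```text
clock: 9.75
eef_pos: [0.4956, 0.1904, 0.0333]
ee_rot: [0.731, 0.682, 0.0, 0.0]
ft_force: [0.3, 1.1, 4.3]
gripper_width: 0.0642
grasp_force: 32.0
```

Request:
{"name": "carry_out", "arguments": {
  "motion": [
    [[0, 0, -0.0005], 0, 0.2],
    [[0, 0, -0.001], 0, 0.2],
    [[0, 0, -0.003], 0, 0.2],
    [[0, 0, -0.006], 0, 0.2],
    [[0, 0, -0.01], 0, 0.2]
  ],
  "newtons": 60
}}

```text
clock: 10.38
eef_pos: [0.4947, 0.1901, 0.0427]
ee_rot: [0.731, 0.682, -0.001, -0.0]
ft_force: [0.6, 0.2, -0.9]
gripper_width: 0.063
grasp_force: 65.7
```

Request:
{"name": "carry_out", "arguments": {
  "motion": [
    [[0, 0, -0.01], 0, 0.2],
    [[0, 0, -0.025], 0, 0.2],
    [[0, 0, -0.045], 0, 0.2],
    [[0, 0, -0.06], 0, 0.2],
    [[0, 0, -0.06], 0, 0.2]
  ]
}}

```text
clock: 11.0
eef_pos: [0.4969, 0.1906, 0.1053]
ee_rot: [0.731, 0.682, 0.002, 0.001]
ft_force: [-0.7, 0.2, 0.0]
gripper_width: 0.063
grasp_force: 65.8
```

```bash
python3 -c "
from h import *
from rig import *
s=get_state();print(s['ft_force'],s['moment'],s['grasp_force'],s['gripper_width'])
for n in('side','top'):
    c=capture(n);np.savez(n+'3.npz',**c)
t=np.load('top3.npz')['color'][150:250,150:350];s=np.load('side3.npz')['color'][90:260,190:290]
t=cv2.resize(t,None,fx=2.4,fy=2.4,interpolation=0);s=cv2.resize(s,None,fx=3,fy=3,interpolation=0)
o=np.zeros((max(len(t),len(s)),t.shape[1]+s.shape[1],3),np.uint8);o[:len(t),:t.shape[1]]=t;o[:len(s),t.shape[1]:]=s
cv2.imwrite('pics/c3.png',o)
go([.522+E[0]*.0715,.3495+E[1]*.0715,.1])"
```

```text
[-0.74512741  0.1648207   0.0414393 ] [0.11229764 0.00164209 0.01797174] 65.77880144119263 0.06297496647329799
shift [0.2322 0.0158 0.0031] turn 0.0008 | t 11.1 pos [0.4952 0.1903 0.1031] tilt z [ 0.  0. -1.] F [-0.02  0.12 -0.84]
```

View pics/c3.png

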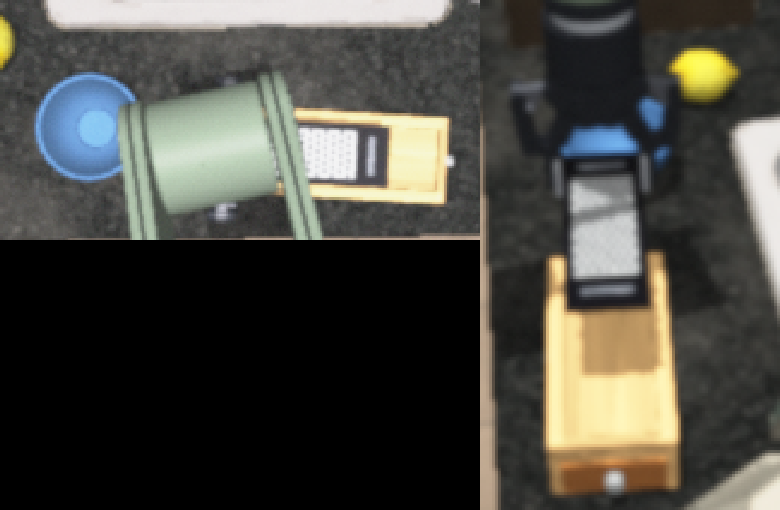

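```bash
python3 -c "
from h import *
t=np.load('top3.npz');s=np.load('side3.npz')
np.set_printoptions(precision=4,suppress=True)
q=lambda P:((P[:,:2]-B)@np.c_[E,[E[1],-E[0]]])
us=np.array([[567,309],[650,308]]);us=(us-[480,0])/3-.5+[190,90]
ut=np.array([[385,187],[389,127]])/2.4-.5+[150,150]
def PM(c): return c['K']@np.linalg.inv(c['world_from_camera'])[:3]
X=cv2.triangulatePoints(PM(s),PM(t),us.T.astype(float),ut.T.astype(float));X=(X[:3]/X[3]).T;print(X,q(X))
# near corners by width: outer end side corners
for z in(.105,.115,.12,.125):print(z,q(ray(s,us,z)).ravel(),q(ray(t,ut,z)).ravel())
"
```

```text
[[0.4555 0.0296 0.1205]
 [0.5168 0.0238 0.1185]] [[-0.0296 -0.0295]
 [-0.031   0.032 ]]
0.105 [-0.0127 -0.0291 -0.0164  0.0333] [-0.0319 -0.0321 -0.0331  0.0312]
0.115 [-0.0236 -0.0285 -0.0272  0.033 ] [-0.0304 -0.0317 -0.0316  0.0308]
0.12 [-0.029  -0.0282 -0.0326  0.0328] [-0.0297 -0.0316 -0.0308  0.0307]
0.125 [-0.0345 -0.0279 -0.038   0.0327] [-0.0289 -0.0314 -0.03    0.0305]
```

Request:
{"name": "carry_out", "arguments": {
  "motion": [
    [[0.03, 0.002, 0], 0, 0.2],
    [[0.07, 0.005, 0.0], 0, 0.2],
    [[0.11, 0.008, 0], 0, 0.2],
    [[0.15, 0.011, 0.0], 0, 0.2],
    [[0.185, 0.014, 0.0], 0, 0.2]
  ]
}}

```text
clock: 11.72
eef_pos: [0.5213, 0.3749, 0.1015]
ee_rot: [0.731, 0.682, -0.001, -0.0]
ft_force: [0.6, -1.1, -1.5]
gripper_width: 0.0629
grasp_force: 65.8
```

Request:
{"name": "carry_out", "arguments": {
  "motion": [
    [[0.025, 0.001, 0], 0, 0.2],
    [[0.04, 0.002, 0.0], 0, 0.2],
    [[0.047, 0.002, 0], 0, 0.2],
    [[0.047, 0.002, 0.0], 0, 0.2],
    [[0.047, 0.002, 0.0], 0, 0.2]
  ]
}}

```text
clock: 12.35
eef_pos: [0.5273, 0.4197, 0.1029]
ee_rot: [0.731, 0.682, -0.0, 0.0]
ft_force: [0.2, 0.8, -1.3]
gripper_width: 0.0629
grasp_force: 65.8
```

```bash
python3 -c "
from h import *
from rig import *
go([.5225+E[0]*.071,.349+E[1]*.071,.045])
for n in('side','top'):
    c=capture(n);np.savez(n+'4.npz',**c)
t=np.load('top4.npz')['color'][140:250,120:280];s=np.load('side4.npz')['color'][70:200,180:300]
t=cv2.resize(t,None,fx=2.5,fy=2.5,interpolation=0);s=cv2.resize(s,None,fx=3.3,fy=3.3,interpolation=0)
o=np.zeros((max(len(t),len(s)),t.shape[1]+s.shape[1],3),np.uint8);o[:len(t),:t.shape[1]]=t;o[:len(s),t.shape[1]:]=s
cv2.imwrite('pics/c4.png',o)"
```

```text
shift [0.0002 0.0002 0.0579] turn 0.0 | t 12.35 pos [0.5273 0.4197 0.1029] tilt z [-5.e-04 -7.e-04 -1.e+00] F [ 0.16  0.84 -1.25]
```

View pics/c4.png

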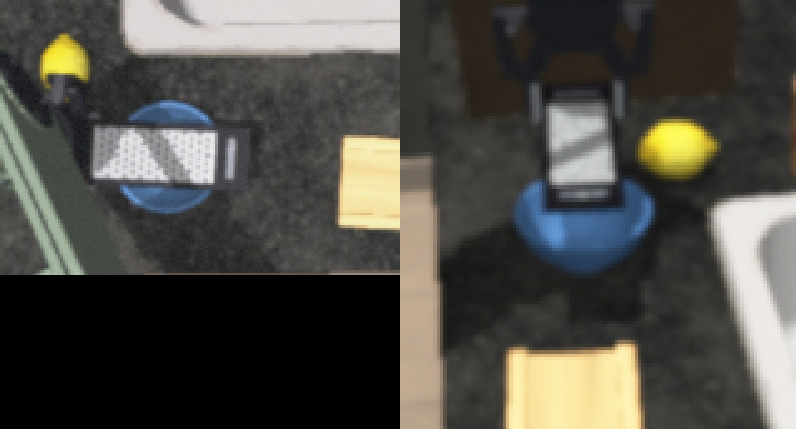

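```bash
python3 -c "
from h import *
t=np.load('top4.npz')
np.set_printoptions(precision=4,suppress=True)
P=ray(t,np.array([(94,124),(219,130),(216,186),(92,182)])/2.5-.5+[120,140],.121);print(P,P.mean(0))
P=ray(t,np.array([(239,126),(243,187),(250,128)])/2.5-.5+[120,140],.121);print('inner end',P)
print('bowl top/bottom',ray(t,np.array([(168,100),(168,213)])/2.5-.5+[120,140],.05))
"
```

```text
[[0.5531 0.4082 0.121 ]
 [0.5456 0.2841 0.121 ]
 [0.4901 0.2872 0.121 ]
 [0.4955 0.4098 0.121 ]] [0.5211 0.3473 0.121 ]
inner end [[0.5494 0.2642 0.121 ]
 [0.4887 0.2605 0.121 ]
 [0.5473 0.2533 0.121 ]]
bowl top/bottom [[0.5831 0.3493 0.05  ]
 [0.4618 0.3491 0.05  ]]
```

Request:
{"name": "carry_out", "arguments": {
  "motion": [
    [[0.001, 0, 0.015], 0, 0.2],
    [[0.001, 0.0005, 0.03], 0, 0.2],
    [[0.001, 0.0005, 0.045], 0, 0.2],
    [[0.001, 0.0005, 0.057], 0, 0.2],
    [[0.001, 0.0005, 0.0595], 0, 0.2]
  ]
}}

```text
clock: 13.08
eef_pos: [0.5268, 0.421, 0.0416]
ee_rot: [0.731, 0.682, -0.002, -0.0]
ft_force: [-0.2, 0.1, -0.5]
gripper_width: 0.0631
grasp_force: 65.8
```

Request:
{"name": "carry_out", "arguments": {
  "motion": [
    [[0, 0, 0.001], 0, 0.2],
    [[0, 0, 0.002], 0, 0.2],
    [[0, 0, 0.002], 0, 0.2]
  ]
}}

```text
clock: 13.45
eef_pos: [0.5283, 0.4218, 0.0422]
ee_rot: [0.731, 0.682, 0.001, 0.0]
ft_force: [-0.6, -0.0, -2.4]
gripper_width: 0.0633
grasp_force: 65.8
```

Request:
{"name": "carry_out", "arguments": {
  "motion": [
    [[0, 0, 0.001], 0, 0.2],
    [[0, 0, 0.002], 0, 0.2],
    [[0, 0, 0.002], 0, 0.2]
  ]
}}

```text
clock: 13.82
eef_pos: [0.5278, 0.4215, 0.0395]
ee_rot: [0.731, 0.682, -0.0, -0.0]
ft_force: [0.4, 0.3, -1.2]
gripper_width: 0.0629
grasp_force: 65.8
```

Request:
{"name": "carry_out", "arguments": {
  "motion": [
    [[0, 0, 0.001], 0, 0.2],
    [[0, 0, 0.001], 0, 0.2],
    [[0, 0, 0.001], 0, 0.2]
  ]
}}

```text
clock: 14.2
eef_pos: [0.5279, 0.4216, 0.0386]
ee_rot: [0.731, 0.682, -0.0, -0.0]
ft_force: [-0.4, -0.0, -0.3]
gripper_width: 0.0635
grasp_force: 65.8
```

Continue in 0.5 mm steps.

Request:
{"name": "carry_out", "arguments": {
  "motion": [
    [[0, 0, 0.0005], 0, 0.2],
    [[0, 0, 0.001], 0, 0.2],
    [[0, 0, 0.001], 0, 0.2]
  ]
}}

```text
clock: 14.58
eef_pos: [0.5279, 0.4216, 0.0375]
ee_rot: [0.731, 0.682, -0.0, -0.0]
ft_force: [0.0, -0.9, -0.2]
gripper_width: 0.0629
grasp_force: 65.8
```

Request:
{"name": "carry_out", "arguments": {
  "motion": [
    [[0, 0, 0.0005], 0, 0.2],
    [[0, 0, 0.0005], 0, 0.2],
    [[0, 0, 0.0005], 0, 0.2]
  ]
}}

```text
clock: 14.95
eef_pos: [0.5279, 0.4216, 0.0371]
ee_rot: [0.731, 0.682, 0.0, 0.0]
ft_force: [0.7, -0.3, -0.6]
gripper_width: 0.063
grasp_force: 65.8
```

Request:
{"name": "carry_out", "arguments": {
  "motion": [
    [[0, 0, 0.0005], 0, 0.2],
    [[0, 0, 0.0005], 0, 0.2],
    [[0, 0, 0.0005], 0, 0.2]
  ]
}}

```text
clock: 15.32
eef_pos: [0.5279, 0.4216, 0.0366]
ee_rot: [0.731, 0.682, 0.0, 0.0]
ft_force: [0.5, 1.1, -0.5]
gripper_width: 0.0634
grasp_force: 65.8
```

Request:
{"name": "carry_out", "arguments": {
  "motion": [
    [[0, 0, 0.0005], 0, 0.2],
    [[0, 0, 0.0005], 0, 0.2],
    [[0, 0, 0.0005], 0, 0.2]
  ]
}}

```text
clock: 15.7
eef_pos: [0.5279, 0.4216, 0.0361]
ee_rot: [0.731, 0.682, 0.0, 0.0]
ft_force: [-0.6, 0.9, -1.1]
gripper_width: 0.0629
grasp_force: 65.8
```

Request:
{"name": "carry_out", "arguments": {
  "motion": [
    [[0, 0, 0.0005], 0, 0.2],
    [[0, 0, 0.0005], 0, 0.2],
    [[0, 0, 0.0005], 0, 0.2]
  ]
}}

```text
clock: 16.08
eef_pos: [0.528, 0.4217, 0.0359]
ee_rot: [0.731, 0.682, 0.0, -0.0]
ft_force: [-0.6, 0.2, 2.5]
gripper_width: 0.0632
grasp_force: 66.0
```

```bash
python3 -c "
from rig import *
s=get_state();print(s['ft_force'],s['moment'])"
```

```text
[-0.64615419  0.20700018  2.50729099] [-0.04791757  0.16836238 -0.00166287]
```

Request:
{"name": "carry_out", "arguments": {
  "motion": [
    [[0, 0, 0.0002], 0, 0.2],
    [[0, 0, 0.0002], 0, 0.2]
  ],
  "newtons": 20
}}

```text
clock: 16.32
eef_pos: [0.528, 0.4219, 0.0358]
ee_rot: [0.731, 0.682, 0.0, -0.0]
ft_force: [-1.3, 1.3, 3.7]
gripper_width: 0.0628
grasp_force: 66.1
```

Request:
{"name": "carry_out", "arguments": {
  "motion": [
    [[0, 0, 0], 0, -0.54],
    [[0, 0, 0], 0, -0.6],
    [[0, 0, 0], 0, -0.7],
    [[0, 0, 0], 0, -0.75],
    [[0, 0, 0], 0, -0.75]
  ]
}}

```text
clock: 16.95
eef_pos: [0.5279, 0.4216, 0.0353]
ee_rot: [0.731, 0.682, 0.0, -0.0]
ft_force: [-0.1, -1.2, -0.5]
gripper_width: 0.0754
grasp_force: 0.0
```

Request:
{"name": "carry_out", "arguments": {
  "motion": [
    [[0, 0, -0.005], 0, -0.75],
    [[0, 0, -0.02], 0, -0.75],
    [[0, 0, -0.05], 0, -0.75],
    [[0, 0, -0.1], 0, -0.75],
    [[0, 0, -0.15], 0, -0.75]
  ]
}}

```text
clock: 17.58
eef_pos: [0.5279, 0.4216, 0.188]
ee_rot: [0.731, 0.682, 0.0, 0.0]
ft_force: [0.6, -0.2, 0.5]
gripper_width: 0.0746
grasp_force: 0.0
```

Request:
{"name": "carry_out", "arguments": {
  "motion": [
    [[-0.05, 0, -0.02], 0, -0.75],
    [[-0.11, 0, -0.02], 0, -0.75],
    [[-0.17, 0, -0.02], 0, -0.75],
    [[-0.23, 0, -0.02], 0, -0.75],
    [[-0.29, 0, -0.02], 0, -0.75]
  ]
}}

```text
clock: 18.2
eef_pos: [0.508, 0.1305, 0.2071]
ee_rot: [0.731, 0.682, 0.001, 0.001]
ft_force: [2.3, -0.4, -0.0]
gripper_width: 0.0748
grasp_force: 0.0
```

Request:
{"name": "carry_out", "arguments": {
  "motion": [
    [[-0.06, 0, 0], 0, -0.75],
    [[-0.06, 0, 0], 0, -0.75],
    [[-0.06, 0, 0], 0, -0.75]
  ]
}}

```text
clock: 18.58
eef_pos: [0.5042, 0.0725, 0.2065]
ee_rot: [0.731, 0.682, 0.001, 0.0]
ft_force: [-0.0, 0.6, 0.1]
gripper_width: 0.0749
grasp_force: 0.0
```

```bash
python3 -c "
from h import *
from rig import *
for n in('side','top'):
    c=capture(n);np.savez(n+'5.npz',**c)
t=np.load('top5.npz')['color'][140:250,120:280];s=np.load('side5.npz')['color'][70:200,180:300]
t=cv2.resize(t,None,fx=2.5,fy=2.5,interpolation=0);s=cv2.resize(s,None,fx=3.3,fy=3.3,interpolation=0)
o=np.zeros((max(len(t),len(s)),t.shape[1]+s.shape[1],3),np.uint8);o[:len(t),:t.shape[1]]=t;o[:len(s),t.shape[1]:]=s
cv2.imwrite('pics/c5.png',o);go([.5,.1,.2])"
```

```text
shift [ 0.0261 -0.0058  0.006 ] turn 0.0024 | t 18.68 pos [0.504  0.0736 0.206 ] tilt z [ 1.e-03  4.e-04 -1.e+00] F [-0.18 -0.6  -0.2 ]
```

View pics/c5.png

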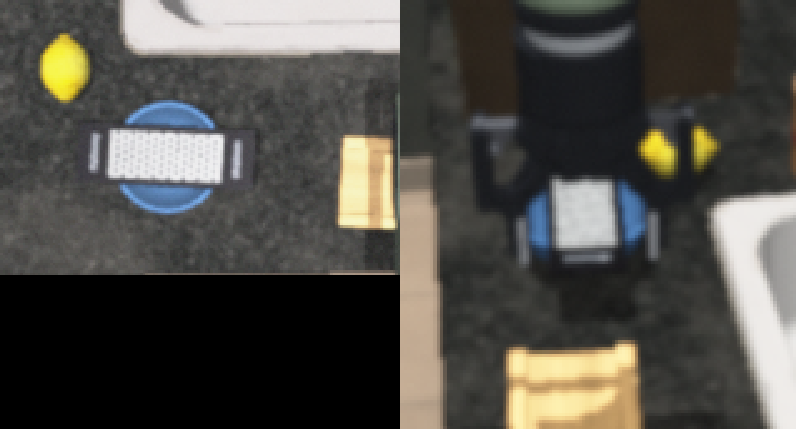

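The picture shows the grater lying across the bowl. Its field centre is at crop pixel (166,156) and the bowl centre at (168,156.5), so it is centred to about 2 mm with both ends past the rim. The bowl and lemon have not moved, and the gripper is clear.

```bash
python3 -c "
from rig import *
print(close_job())"
```

```text
the job is handed in; nothing more can be done
None
```

The grater lies across the blue bowl's rim, level as far as the pictures show and centred to about 2 mm, with both ends past the rim; bowl and lemon unmoved, lime never approached, and the job was handed in at about 19 s on the robot's clock.

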